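# Open the chest past its safety catch

### The arm

A 6-joint arm with a two-finger parallel gripper is mounted at the origin on a cart in front of the work surface, level with it; the furniture and walls round the work are solid. World frame = base frame: x ahead of the robot, y to its left, z up, the work surface at z = 0. Lengths are in mm, angles in degrees, forces in N, time in s.
With the tool pointing down it reaches from about 350 to 850 mm from the base axis. Payload 8.1 kg.
Tool frame: the origin (TCP) lies midway between the tips of the shut fingers; the grasp point (between the pads) lies 19 mm behind it (r.pinch_z is the distance from the TCP to the grasp point, in mm); z points along the fingers, y is the line along which they close (so a half turn about z gives the same grasp; the last joint's range is limited). The gripper opens to 85 mm and grips with 20 to 120 N. Pads are 22 mm wide; open, the fingers measure 114 mm over their backs; the gripper's body (76 mm by 85 mm) begins 54 mm behind the grasp point. The pads swing forward as they close: fully open they stand 13 mm farther back than shut.
Start: joints at [-69.294, 7.471, 85.268, -0, 87.261, -4.893], TCP at [259.269, -541.096, 231.292] pointing down, gripper open.
Joint ranges: [-169.43, 169.43], [-51.17, 129.36], [1.28, 143.12], [-76.62, 256.62], [0, 156.53], [-152.29, 152.29]. Speed limits (degrees/s): [136.94, 136.94, 159.86, 180, 180, 180].

### API

Orientations are given as [roll, pitch, yaw] about the fixed x, y, z axes, in that order (R = Rz(yaw) Ry(pitch) Rx(roll)).
In Python, from bench import sensors, optics, job, r gives the robot as it stands.
- The arm moves only by the tool play_rows, never from a script. Its argument "motion" is a list that holds one entry, the list of rows, each a list of 6 numbers: the shift along the tool's x, y, z in cm, then the turn, a rotation vector about the tool's x, y, z in degrees. In form: [[[x, y, z, ax, ay, az], ...]]. A call has 1 to 5 rows; each row is the pose to reach, as a shift and turn from the pose commanded when the call began, along the tool's axes at that moment; what a row does not reach only later rows make up. A row lasts 1/10 s, in which the tool goes at most 50 mm and 8.59 degrees, less where a joint would pass 70% of its speed; a pose out of reach is approached as far as the arm can. A call with a gripper value outside its range is refused whole. "jaw" is the opening, from 0 (shut) to 1 (fully open), set as the call begins (left out, the last holds). The fingers move at their own pace and stop on an object; "squeeze" is the grip in N (left out, the last holds). Time passes only in rows, so rows that repeat a pose let the fingers close. It gives the time, the measured TCP pose, the force, the opening and the grip force at its end, in the units of the state.
- sensors.sense(): the state, without advancing time (a new reading comes with each control period).
- optics.snapshot(name): name is "scene" or "top" or "wrist"; returns a dict with "pixels" (420x560x3 uint8, red, green, blue), "mtx" (3x3 intrinsics, pixels), "k1" (the pictures are not rectified: a ray, as slopes to the right and down, at radius r is drawn at 1 + k1 r^2 times it, then the intrinsics apply), "R" (3x3) and "t" (3): a world point X has camera coordinates R X + t; the wrist camera has in their place "T_tool_cam" (4x4, takes a point from camera to tool coordinates, whose origin is the TCP and whose axes are the flange's). Camera axes: x right, y down, z forward; pixel columns grow to the right and rows downward; lengths in mm; the calibration is good to about 2 mm. A picture is of the moment at which its call begins: read the wrist's pose just before it. There is no depth.
- job.hand_in(): hands the job in; it is judged then, once.
The state is a dict: "time": time; "joint_pos": joint angles; "qd": joint speeds; "joint_efforts": joint torques, N m; "tool_pos": TCP position; "tcp_rot": TCP orientation; "ft_force": force on the tool from outside, world axes, zero at the start; "wrist_torque": the same for the moment, N m; "finger_gap": finger opening in mm; "grip_force": force on a finger pad.
Only numpy, scipy, OpenCV 4.12 (cv2) and the standard library are available. Lean on these libraries where they do the work, as an engineer would, in place of code of your own. Each camera call takes 0.05 s, during which the arm holds its last target. There are 200 camera calls.

### The job

The lid of the grey steel chest stands slightly ajar, held by a sprung safety catch hidden under the black pull at the middle of its front edge. Reach down on both sides of the pull until your fingertips are below the raised edge, squeeze so that the catch's thumb plate is pushed in flush with the side of the pull, and with it held there lift the lid to 60 degrees or more; then let go and leave it standing open.

Things in the scene. Friction and masses are not known exactly. Their poses are not given: they have to be found in the camera images.
- chest: Grey sheet-steel chest with flat lid, fixed: 160 deep (x) x 200 wide (y) x 100 mm high. Origin: centre of its underside on the worktop; x points from front to back, y to the left seen from the front, z up. The lid's hinge line runs along y through (80, 0, 102) mm. A steel bracket on the front (keeper, top at z 60, x -140 to -80, y 7 to 37 mm) holds the catch's foot; keep fingers above z 70.
- pull (a point): Point half-way up the black pull, a bar on the middle of the lid's front edge, standing out 45 mm: 26 mm wide along the chest's y, 12 high, flat sides facing +y and -y. With the lid shut the point is 195 mm in front of the hinge line and 2 mm above it. The pull reaches 18 mm further to the front; its underside is 6 mm below the point. Turns with the lid.
- lid (a joint): Lid angle, rad: 0 shut, grows as the front rises, stop at 1.75. Starts ajar at 0.04 to 0.085. With the catch home it cannot rise past about 0.12; beyond 0.25 the catch is clear and may spring out. A stiff friction hinge keeps the lid wherever it is left; lifting at the pull takes about 4 N.
- catch (a joint): Slide of the steel catch under the pull, m: 0 home, grows when pushed to the chest's -y (2 to 5 N), stop 0.017. Its upright thumb plate, 26 mm long in x, is straight below the pull point, 3 to 33 mm below the pull's underside, standing 13 mm out beyond the pull's +y side; flush at 0.013, free of the keeper above 0.008. Fingertips 15 to 25 mm below the underside press it as they close on the pull.

How it is judged:
By the outcome, as a careful person would: the job done as asked, in the order asked, and still so for the second after the job is handed in, with the robot touching nothing.
It also fails if it takes over 38 s, if anything falls off the work surface, if the arm or the gripper's body presses on something with over 40 N, if the wrist force passes 120 N, or if a joint passes its speed limit or range.

## Working session

There is one attempt and no reset: what is moved stays moved. The work goes in short steps, Python scripts to look and compute and a tool call to move; the robot and the scene stay as the last step left them, time stands still between calls to the robot, and variables do not carry over. Pictures are saved under pics/ and viewed, at most 10 in all, crops included, and the job is handed in when it is done.

Besides the shell and the picture viewer there is one more tool, called after "Call:" as a command line: name --argument value ..., lists and objects as JSON in quotes. play_rows: Moves the arm, as the interface text tells. Its arguments: {"type":"object","properties":{"motion":{"type":"array","items":{"type":"array","items":{"type":"array","items":{"type":"number"}}}},"jaw":{"type":"number"},"squeeze":{"type":"number"}},"required":["motion"]}

```bash
mkdir -p pics; ls; python3 - <<'E'
from bench import sensors, optics, job, r
import cv2,numpy as np,pickle
s=sensors.sense();print(s)
for n in ["scene","top"]:
    d=optics.snapshot(n);pickle.dump(d,open(f"pics/{n}.pkl","wb"))
    cv2.imwrite(f"pics/{n}0.png",d["pixels"][:,:,::-1]);print(n,d["mtx"],d["k1"],d["R"],d["t"])
E
```

```text
pics
{'time': 0.0, 'joint_pos': array([-6.92948668e+01,  7.51543422e+00,  8.53279461e+01, -1.10081247e-03,
        8.72611528e+01, -4.89219280e+00]), 'qd': array([ 0.03952649,  0.04767997,  0.09437183,  0.01812238,  0.08673025,
       -0.09239831]), 'joint_efforts': array([-7.83723663e-04, -5.69404793e+01, -5.00550914e+01, -4.26127663e-04,
        1.48858828e-02,  2.52507715e-05]), 'tool_pos': array([ 259.05766871, -540.59700229,  230.25380268]), 'tcp_rot': array([-1.79895754e+02, -7.81924574e-03,  2.55973724e+01]), 'ft_force': array([-0.10258001,  0.64202833,  0.26848707]), 'wrist_torque': array([ 0.0011033 , -0.01727646, -0.01365173]), 'grip_force': 0.0, 'finger_gap': 85.35824178755625}
scene [[472.80660568   0.         277.88626755]
 [  0.         472.80660568 206.15969999]
 [  0.           0.           1.        ]] -0.16264685511187726 [[-0.58809348 -0.80844343  0.02377548]
 [-0.38520395  0.25412223 -0.88715264]
 [ 0.71117085 -0.5308871  -0.46086323]] [529.17900939 211.54307453 629.0402301 ]
top [[414.57128079   0.         276.01376791]
 [  0.         414.57128079 209.71675392]
 [  0.           0.           1.        ]] -0.1165195952916172 [[-0.02147205 -0.99950003 -0.02320866]
 [-0.98499984  0.02512463 -0.17071635]
 [ 0.17121411  0.0191949  -0.98504684]] [307.66160661 567.26681441 848.7150945 ]
```

View pics/scene0.png

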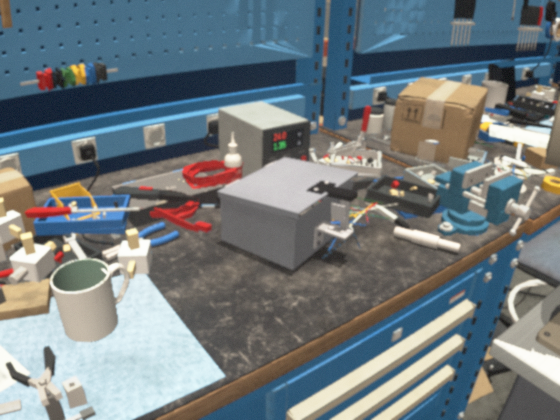

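View pics/top0.png

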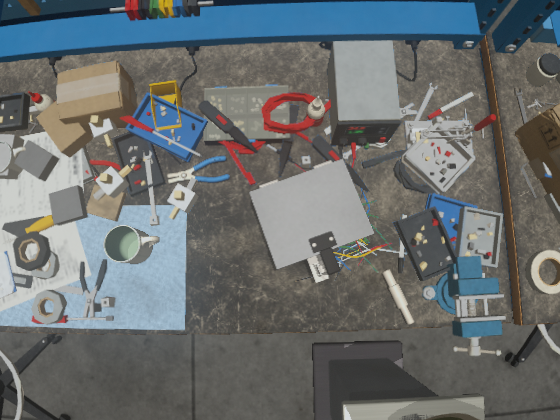

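The scene view shows the grey chest at about (285,210) with the black pull near (335,188). In the top view the lid's corners are about (251,190), (345,161), (374,233) and (275,268), with the pull near (323,245).

```bash
python3 - <<'E'
import cv2,numpy as np
a=cv2.imread("pics/top0.png")[150:290,240:390];b=cv2.imread("pics/scene0.png")[150:270,210:370]
a=cv2.resize(a,(400,373),interpolation=cv2.INTER_CUBIC);b=cv2.resize(b,(400,300),interpolation=cv2.INTER_CUBIC)
c=np.zeros((373,800,3),np.uint8);c[:,:400]=a;c[:300,400:]=b;cv2.imwrite("pics/crop0.png",c)
E
```

```text
(no output)
```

View pics/crop0.png

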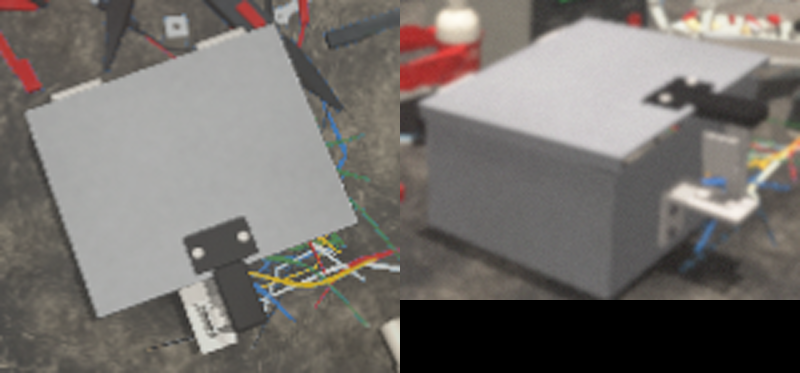

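The crop shows the lid outline, the black bar and the bright thumb plate and keeper below its +y side. I'll fit pose and lid angle to those corners from both views.

```bash
cat > h.py <<'E'
import numpy as np,pickle
from scipy.spatial.transform import Rotation as Ro
def proj(d,X,R=None,t=None):
    R=d["R"] if R is None else R; t=d["t"] if t is None else t
    c=np.asarray(X)@np.array(R).T+np.array(t); s=c[:,:2]/c[:,2:]
    s=s*(1+d["k1"]*(s**2).sum(1,keepdims=True)); K=np.array(d["mtx"])
    return s*[K[0,0],K[1,1]]+K[:2,2]
def chest(p,L):  # chest -> world
    x,y,yaw=p[:3]; return Ro.from_euler('z',yaw).apply(L)+[x,y,0]
def lid(p,a,L):  # lid coords: (forward from hinge f, y, up h), shut
    L=np.asarray(L,float); P=np.c_[-L[:,0],L[:,1],L[:,2]]
    return chest(p,Ro.from_euler('y',a).apply(P)+[80,0,102])
E
cat > fit.py <<'E'
from h import *
from scipy.optimize import least_squares
T=pickle.load(open("pics/top.pkl","rb"));S=pickle.load(open("pics/scene.pkl","rb"))
tp=lambda l:np.array(l)/2.667+[240,150]
sc=lambda l:(np.array(l)-[400,0])/2.5+[210,150]
to=tp([(27,112),(277,27),(357,222),(98,317),(237,333),(268,320)])
so=sc([(425,103),(585,18),(768,62),(625,160)])
bo=sc([(608,299)])  # chest front-left bottom
def model(q):
    p=q[:3];a,d,w,h,b=q[3:8]
    C=[(b,w,h),(b,-w,h),(d,-w,h),(d,w,h)]
    return p,a,C
def res(q):
    p,a,C=model(q)
    P=lid(p,a,C+[(213,13,8),(213,-13,8)])
    e=[(proj(T,P)-to).ravel(),(proj(S,P[:4])-so).ravel(),(proj(S,chest(p,[(-80,100,0)]))-bo).ravel()*.5,
      [(q[4]-165)/5,(q[5]-101)/3,(q[6]-3)/3,(q[7]+0)/5,(a-.062)/.03]]
    return np.concatenate(e)
if __name__=="__main__":
    o=least_squares(res,[560,-130,.3,.06,165,101,3,0],x_scale=[10,10,.1,.02,5,3,3,3],loss='soft_l1')
    print(o.x.round(3),np.rad2deg(o.x[2]),o.cost);print(res(o.x).round(1))
    print(np.sqrt(np.diag(np.linalg.inv(o.jac.T@o.jac))).round(3))
    p,a=o.x[:3],o.x[3]
    print("pull",lid(p,a,[(195,0,2)]))
    print("camS",-np.array(S["R"]).T@S["t"],"camT",-np.array(T["R"]).T@T["t"])
E
python3 fit.py
```

```text
[5.60320e+02 2.23210e+02 3.26000e-01 5.20000e-02 1.67044e+02 1.01956e+02
 3.18200e+00 6.58000e-01] 18.6756337961489 4.729029846184071
[ 0.3  0.3 -1.4 -0.7 -0.5 -0.   1.1 -0.4 -0.4 -0.2  0.3  0.1 -0.4 -0.1
  1.5  0.3  1.  -1.  -0.5  0.6  0.3  1.3  0.4  0.3  0.1  0.1 -0.3]
[1.264 1.117 0.007 0.013 1.674 1.084 1.422 1.911]
pull [[451.72274155 186.5030152  114.12417875]]
camS [-54.6611198  708.00283839 464.99102169] camT [420.05184658 276.96441621 940.00626215]
```

```bash
cat > mv.py <<'E'
import sys
from h import *
def delta(p0,R0,p1,R1):
    d=R0.inv().apply(np.array(p1)-p0)/10; w=(R0.inv()*R1).as_rotvec(degrees=True)
    return [float(round(x,2)) for x in d]+[float(round(x,1)) for x in w]
if __name__=="__main__":
    from bench import sensors
    v=list(map(float,sys.argv[1:7])); s=sensors.sense()
    R0=Ro.from_euler('xyz',s["tcp_rot"],degrees=True);R1=Ro.from_euler('xyz',v[3:],degrees=True)
    print(round(s["time"],2),delta(s["tool_pos"],R0,v[:3],R1),s["joint_pos"].round(1))
E
python3 mv.py 400 150 240 180 0 18.7
python3 - <<'E'
from bench import optics,r
print([a for a in dir(r) if a[0]!='_'])
print(optics.snapshot("wrist")["T_tool_cam"].round(3))
E
```

```text
0.1 [42.55, -56.2, -0.86, -0.1, -0.0, 6.9] [-69.3   7.5  85.3  -0.   87.3  -4.9]
['PlanningError', 'pinch_z']
[[ 0.00000e+00 -9.51000e-01 -3.09000e-01  8.03500e+01]
 [ 1.00000e+00  0.00000e+00 -1.00000e-03  2.69000e-01]
 [ 1.00000e-03 -3.09000e-01  9.51000e-01 -1.43627e+02]
 [ 0.00000e+00  0.00000e+00  0.00000e+00  1.00000e+00]]
```

Call:
play_rows --motion '[[[42.5,-56.2,-0.9,0,0,6.9],[42.5,-56.2,-0.9,0,0,6.9],[42.5,-56.2,-0.9,0,0,6.9],[42.5,-56.2,-0.9,0,0,6.9],[42.5,-56.2,-0.9,0,0,6.9]]]' --jaw 1

```text
time: 0.65
tool_pos: [308.9, -294.2, 234.1]
tcp_rot: [-180.0, -0.0, 18.7]
ft_force: [0.2, 0.1, 0.5]
finger_gap: 85.5
grip_force: 0.0
```

```bash
python3 mv.py 400 150 240 180 0 18.7
```

```text
0.65 [22.84, -39.17, -0.57, -0.0, -0.0, -0.0] [-50.5 -20.5 110.9   0.   89.7  20.8]
```

Call:
play_rows --motion '[[[22.8,-39.2,-0.6,0,0,0],[22.8,-39.2,-0.6,0,0,0],[22.8,-39.2,-0.6,0,0,0],[22.8,-39.2,-0.6,0,0,0],[22.8,-39.2,-0.6,0,0,0]]]'

```text
time: 1.15
tool_pos: [358.7, -49.3, 237.9]
tcp_rot: [180.0, -0.0, 18.7]
ft_force: [1.5, -0.5, -0.0]
finger_gap: 85.4
grip_force: 0.0
```

```bash
python3 mv.py 400 150 240 180 0 18.7
```

```text
1.15 [10.29, -17.56, -0.21, 0.0, -0.0, -0.0] [-16.  -32.5 118.9   0.   93.5  55.4]
```

Call:
play_rows --motion '[[[10.3,-17.6,-0.2,0,0,0],[10.3,-17.6,-0.2,0,0,0],[10.3,-17.6,-0.2,0,0,0],[10.3,-17.6,-0.2,0,0,0],[10.3,-17.6,-0.2,0,0,0]]]'

```text
time: 1.65
tool_pos: [399.6, 153.6, 239.4]
tcp_rot: [-179.9, 0.0, 19.1]
ft_force: [-1.3, -0.9, 0.5]
finger_gap: 85.4
grip_force: 0.0
```

```bash
cat > look.py <<'E'
import sys,cv2,pickle
from bench import sensors,optics
n=sys.argv[1]; s=sensors.sense();d=optics.snapshot("wrist");d["s"]=s
pickle.dump(d,open(f"pics/{n}.pkl","wb"));cv2.imwrite(f"pics/{n}.png",d["pixels"][:,:,::-1]);print(s["time"],s["tool_pos"],s["tcp_rot"])
E
python3 look.py w1; python3 mv.py 395 165 215 180 -30 18.7
```

```text
1.65 [399.58068419 153.5667746  239.40417761] [-1.79895494e+02  1.05630316e-02  1.90504929e+01]
1.7 [0.01, -1.41, 2.43, -0.1, 30.1, 0.3] [ 13.9 -20.5 110.3   0.   90.2  84.9]
```

View pics/w1.png

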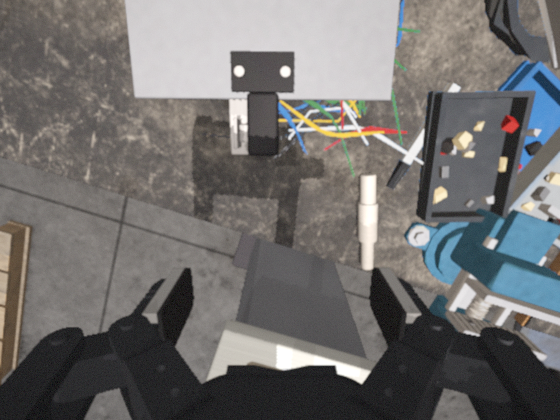

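The wrist view shows the pull bar at columns 249–279, its front end at row ~155, and the lid's front edge at row ~100 from (134,98) to (392,100).

Call:
play_rows --motion '[[[0,-1.4,2.4,0,30,0.3],[0,-1.4,2.4,0,30,0.3],[0,-1.4,2.4,0,30,0.3],[0,-1.4,2.4,0,30,0.3],[0,-1.4,2.4,0,30,0.3]]]'

```text
time: 2.2
tool_pos: [414.5, 169.8, 210.3]
tcp_rot: [179.9, -28.6, 18.3]
ft_force: [0.2, 0.7, -1.2]
finger_gap: 85.5
grip_force: 0.0
```

```bash
python3 look.py w2; python3 mv.py 395 165 215 180 -30 18.7
```

```text
2.2 [414.54728381 169.83975279 210.30251209] [179.91505455 -28.62156565  18.29107155]
2.25 [-1.69, -0.15, -1.16, 0.3, 1.3, -0.3] [ 14.2 -51.1 136.5   2.1  66.   85.5]
```

View pics/w2.png

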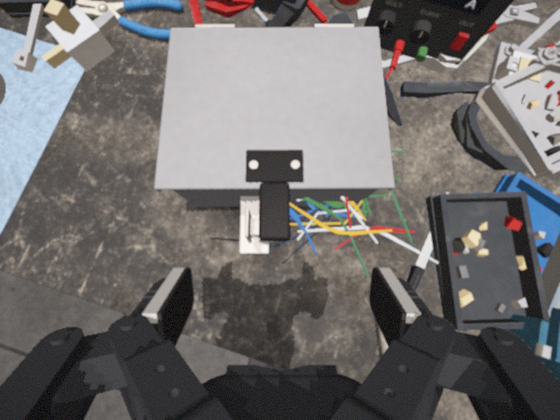

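The second wrist view shows the lid's front corners at (156,187) and (392,187), and the pull bar at columns ~260–289 with its front end at row ~240. Joint 2 is at its limit here, so I'll check the kinematics as well.

```bash
cat > fit2.py <<'E'
import fit
from h import *
from scipy.optimize import least_squares
W=[pickle.load(open(f"pics/w{i}.pkl","rb")) for i in (1,2)]
def cam(d):
    s=d["s"];Rt=Ro.from_euler('xyz',s["tcp_rot"],degrees=True).as_matrix();T=d["T_tool_cam"]
    Rc=Rt@T[:3,:3];c=Rt@T[:3,3]+s["tool_pos"]; return Rc.T,-Rc.T@c
obs=[{'fr':(392,100),'fl':(134,98),'pl':(249,155),'pr':(279,155)},
     {'bl':(168,29),'br':(380,26),'fr':(392,187),'fl':(156,187),'pl':(260,240),'pr':(289,240)}]
def res(q):
    p,a,C=fit.model(q); names=['bl','br','fr','fl','pl','pr']
    P=dict(zip(names,lid(p,a,C+[(213,13,8),(213,-13,8)])))
    e=[fit.res(q)]
    for i,(d,o) in enumerate(zip(W,obs)):
        k=list(o);c=cam(d);e.append(((proj(d,np.array([P[n] for n in k]),*c)-[o[n] for n in k])/1.5).ravel())
    return np.concatenate(e)
o=least_squares(res,[560,223,.326,.05,167,102,3,0],x_scale=[10,10,.1,.02,5,3,3,3],loss='soft_l1')
print(o.x.round(3),np.rad2deg(o.x[2]),o.cost);print(res(o.x)[27:].round(1))
print("pull",lid(o.x[:3],o.x[3],[(195,0,2)]))
np.save("q.npy",o.x)
D=np.array([(7.5,85.3,87.3,259.06,-540.6,230.3),(-20.5,110.9,89.7,308.9,-294.2,234.1),(-32.5,118.9,93.5,358.7,-49.3,237.9),(-20.5,110.3,90.2,399.6,153.6,239.4),(-51.1,136.5,66,414.5,169.8,210.3)])
rr=np.sqrt(D[:,3]**2+D[:,4]**2-51**2)
def fk(k,j):
    a1,d1,L2,L3,h,Lt=k;j=np.deg2rad(j);A=j[:,0];B=A+j[:,1];Cc=B+j[:,2]
    return a1+L2*np.sin(A)+L3*np.sin(B)+h*np.cos(B)+Lt*np.sin(Cc), d1+L2*np.cos(A)+L3*np.cos(B)-h*np.sin(B)+Lt*np.cos(Cc)
kf=lambda k:np.r_[np.subtract(fk(k,D[:,:3]),[rr,D[:,5]]).ravel(),(k-[0,300,400,400,0,250])/300]
k=least_squares(kf,[0,300,400,400,0,250]).x;print(k.round(1),kf(k)[:10].round(1));np.save("k.npy",k)
E
python3 fit2.py
```

```text
[5.61555e+02 2.24593e+02 3.27000e-01 5.00000e-02 1.67443e+02 1.03662e+02
 5.36000e+00 1.59800e+00] 18.72173538632615 16.81722510592532
[-1.3 -0.3  2.  -0.  -0.3  0.2  0.1  0.3  1.4  0.5 -0.8  1.6  1.5  0.5
 -0.1  1.7 -0.3  0.3  1.3  0.2]
pull [[452.96693383 187.79149171 113.76748626]]
[  9.4 327.4 370.6 544.8  71.7 365.6] [ 0.4 -0.3  0.6 -0.5 -0.3  0.7 -0.7 -0.9 -0.3  1.1]
```

```bash
cat > feas.py <<'E'
from h import *
from scipy.optimize import least_squares
q=np.load("q.npy");k=np.load("k.npy");p=q[:3]
def fk(j):
    a1,d1,L2,L3,h,Lt=k;j=np.deg2rad(j);A=j[0];B=A+j[1];C=B+j[2]
    return np.array([a1+L2*np.sin(A)+L3*np.sin(B)+h*np.cos(B)+Lt*np.sin(C), d1+L2*np.cos(A)+L3*np.cos(B)-h*np.sin(B)+Lt*np.cos(C)])
def ik(P,tilt,g=(-20,110)):
    rz=[np.sqrt(P[0]**2+P[1]**2-51**2),P[2]]
    s=least_squares(lambda v:fk([v[0],v[1],180-tilt-v[0]-v[1]])-rz,g);v=s.x
    return np.r_[v,180-tilt-v[0]-v[1],s.cost].round(1)
for t0 in (30,20,10):
    print("tilt",t0)
    for a in (None,.05,.25,.5,.8,1.1,1.2):
        if a is None: P=lid(p,.05,[(185,0,-24)])[0]+60*(Ro.from_euler('z',p[2]).apply([-np.sin(np.deg2rad(t0)),0,np.cos(np.deg2rad(t0))]));aa=.05
        else: P=lid(p,a,[(190,0,-26)])[0];aa=a
        print(aa,P.round(0),ik(P,t0-np.rad2deg(aa-.05)))
E
python3 feas.py
```

```text
tilt 30
0.05 [433. 181. 139.] [-44.1 141.1  53.    0. ]
0.05 [456. 189.  86.] [-31.7 140.2  41.5   0. ]
0.25 [457. 189. 124.] [-23.3 126.9  57.9   0. ]
0.5 [468. 193. 170.] [ -9.2 108.4  76.5   0. ]
0.8 [494. 202. 220.] [10.4 84.2 98.3  0. ]
1.1 [534. 215. 260.] [ 33.   56.1 121.1   0. ]
1.2 [549. 220. 270.] [ 41.7  44.8 129.4   0. ]
tilt 20
0.05 [442. 184. 144.] [-29.7 129.4  60.3   0. ]
0.05 [456. 189.  86.] [-21.5 130.3  51.2   0. ]
0.25 [457. 189. 124.] [-12.8 117.1  67.2   0. ]
0.5 [468. 193. 170.] [ 1.  98.9 85.9  0. ]
0.8 [494. 202. 220.] [ 20.2  74.7 108.    0. ]
1.1 [534. 215. 260.] [ 43.1  45.5 131.5   0. ]
1.2 [549. 220. 270.] [ 52.5  33.  140.4   0. ]
tilt 10
0.05 [451. 187. 146.] [-16.9 118.   68.9   0. ]
0.05 [456. 189.  86.] [-11.4 120.4  61.    0. ]
0.25 [457. 189. 124.] [ -2.6 107.4  76.7   0. ]
0.5 [468. 193. 170.] [11.  89.5 95.4  0. ]
0.8 [494. 202. 220.] [ 30.   65.3 117.7   0. ]
1.1 [534. 215. 260.] [ 53.5  34.7 142.    0. ]
1.2 [549. 220. 270.] [ 64.2  19.8 151.9   0. ]
```

```bash
python3 - <<'E'
from h import *
q=np.load("q.npy");p=q[:3];t=np.deg2rad(25)
G=lid(p,q[3],[(190,0,-28)])[0];b=chest([0,0,p[2]],[(-np.sin(t),0,np.cos(t))])[0]
print(G,G+65*b)
E
python3 mv.py 433 181.1 142 180 -25 18.7
```

```text
[456.27288269 188.91189166  83.55465113] [430.25618217 180.09472267 142.46465729]
2.25 [-1.58, -0.5, 7.22, 0.3, -3.7, -0.4] [ 14.2 -51.1 136.5   2.1  66.   85.5]
```

Call:
play_rows --motion '[[[-1.7,-0.4,7.1,0.3,-3.7,-0.4],[-1.7,-0.4,7.1,0.3,-3.7,-0.4],[-1.7,-0.4,7.1,0.3,-3.7,-0.4],[-1.7,-0.4,7.1,0.3,-3.7,-0.4],[-1.7,-0.4,7.1,0.3,-3.7,-0.4]]]'

```text
time: 2.75
tool_pos: [434.3, 181.2, 147.7]
tcp_rot: [-180.0, -25.4, 18.8]
ft_force: [-0.1, -0.1, -0.2]
finger_gap: 85.1
grip_force: 0.0
```

```bash
python3 look.py w3; python3 mv.py 456.3 188.9 83.5 180 -25 18.7
```

```text
2.75 [434.34595147 181.16282555 147.7045538 ] [-179.98970553  -25.42639118   18.80623149]
2.8 [-0.66, -0.01, 6.79, -0.1, -0.4, 0.1] [ 15.2 -38.9 135.8   1.9  57.6  85.7]
```

View pics/w3.png

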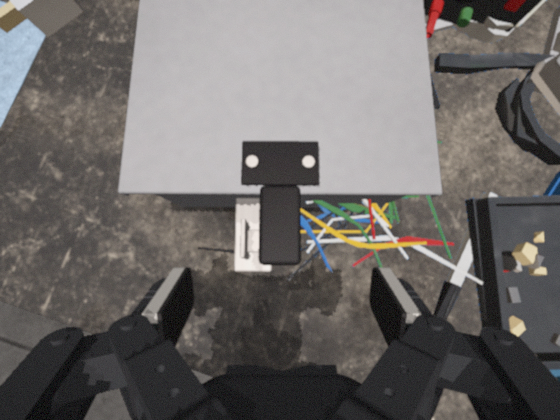

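The pull spans columns 260–299 (centre 280), centred between the open fingers (inner faces ~190 and ~372), with the plate and keeper on its left. I'll advance straight along the tool axis.

Call:
play_rows --motion '[[[-0.2,0,1.7,0,0,0],[-0.4,0,3.4,0,-0.2,0],[-0.6,0,5.1,0,-0.4,0],[-0.7,0,6.8,0,-0.4,0],[-0.7,0,6.8,0,-0.4,0]]]'

```text
time: 3.3
tool_pos: [454.2, 188.4, 79.5]
tcp_rot: [-180.0, -24.7, 18.8]
ft_force: [-0.3, -0.4, 0.1]
finger_gap: 85.2
grip_force: 0.0
```

```bash
python3 look.py w4; python3 mv.py 456.3 188.9 83.5 180 -25 18.7
```

```text
3.3 [454.18724675 188.37409933  79.53056969] [-179.96172788  -24.74066467   18.81765157]
3.35 [0.29, 0.02, -0.19, -0.1, 0.2, 0.1] [ 15.5 -27.4 135.9   2.   46.7  85.6]
```

View pics/w4.png

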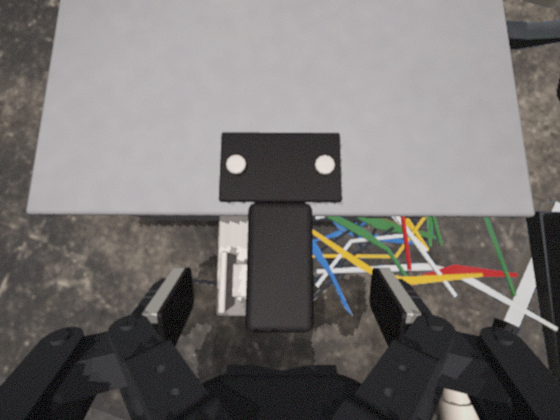

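The pull spans columns 248–312 and rows 203–331, centred between the fingertips (row ~270). The lid edge runs from (28,212) to (532,215). I'll check where the model puts these points.

```bash
python3 - <<'E'
from fit2 import *
d=pickle.load(open("pics/w4.pkl","rb"));q=np.load("q.npy")
p,a,C=fit.model(q)
names=['fr(532,215)','fl(28,212)','pl(248,331)','pr(312,331)']
ob=np.array([(532,215),(28,212),(248,330),(312,330)])
for aa in (a-.015,a,a+.015): print(proj(d,lid(p,aa,C[2:]+[(213,13,8),(213,-13,8)]),*cam(d)).round(0).tolist())
def r4(q):
    p,a,C=fit.model(q);P=lid(p,a,C[2:]+[(213,13,8),(213,-13,8)])
    return np.r_[res(q),((proj(d,P,*cam(d))-ob)/2).ravel()]
o=least_squares(r4,q,x_scale=[10,10,.1,.02,5,3,3,3],loss='soft_l1');print(o.x.round(3),r4(o.x)[-8:].round(1));np.save("q.npy",o.x)
x=o.x;L=Ro.from_euler('z',-x[2]).apply(d["s"]["tool_pos"]-[x[0],x[1],0])-[80,0,102]
print("TCP in lid frame",Ro.from_euler('y',-x[3]).apply(L))
E
```

```text
[5.61555e+02 2.24593e+02 3.27000e-01 5.00000e-02 1.67443e+02 1.03662e+02
 5.36000e+00 1.59800e+00] 18.72173538632615 16.81722510592532
[-1.3 -0.3  2.  -0.  -0.3  0.2  0.1  0.3  1.4  0.5 -0.8  1.6  1.5  0.5
 -0.1  1.7 -0.3  0.3  1.3  0.2]
pull [[452.96693383 187.79149171 113.76748626]]
[  9.4 327.4 370.6 544.8  71.7 365.6] [ 0.4 -0.3  0.6 -0.5 -0.3  0.7 -0.7 -0.9 -0.3  1.1]
[[526.0, 217.0], [38.0, 216.0], [248.0, 330.0], [314.0, 330.0]]
[[531.0, 216.0], [33.0, 215.0], [248.0, 331.0], [315.0, 331.0]]
[[536.0, 214.0], [28.0, 214.0], [247.0, 333.0], [316.0, 333.0]]
[5.61696e+02 2.24900e+02 3.26000e-01 4.80000e-02 1.67442e+02 1.03907e+02
 6.46500e+00 2.51500e+00] [ 0.   0.   1.1  0.8 -0.6  0.2  1.   0.3]
TCP in lid frame [-192.25920389   -0.1982207   -31.63432953]
```

```bash
python3 mv.py 456 189 85.5 180 -25 18.7
```

```text
3.35 [0.35, -0.0, -0.38, -0.1, 0.2, 0.1] [ 15.5 -27.4 135.9   2.   46.7  85.6]
```

Call:
play_rows --motion '[[[0.3,0,-0.4,0,0.2,0],[0.3,0,-0.4,0,0.2,0],[0.3,0,-0.4,0,0.2,0]]]'

```text
time: 3.65
tool_pos: [456.5, 189.1, 86.9]
tcp_rot: [-180.0, -25.2, 18.8]
ft_force: [-0.5, -0.1, -0.1]
finger_gap: 85.5
grip_force: 0.0
```

Call:
play_rows --motion '[[[0,0,0,0,0,0],[0,0,0,0,0,0],[0,0,0,0,0,0],[0,0,0,0,0,0],[0,0,0,0,0,0]]]' --jaw 0 --squeeze 40

```text
time: 4.15
tool_pos: [454.7, 189.2, 84.3]
tcp_rot: [-179.9, -24.9, 18.8]
ft_force: [-5.0, 4.1, 1.1]
finger_gap: 28.5
grip_force: 45.2
```

Call:
play_rows --motion '[[[0,0,0,0,0,0],[0,0,0,0,0,0],[0,0,0,0,0,0],[0,0,0,0,0,0],[0,0,0,0,0,0]]]'

```text
time: 4.65
tool_pos: [454.7, 189.3, 84.3]
tcp_rot: [-179.9, -24.9, 18.8]
ft_force: [-4.7, 3.1, 0.3]
finger_gap: 28.3
grip_force: 45.2
```

```bash
python3 look.py w5; python3 - <<'E'
from bench import sensors
s=sensors.sense();print(s["finger_gap"],s["grip_force"],s["ft_force"])
E
```

```text
4.65 [454.68430587 189.27637896  84.31461643] [-179.89441141  -24.92671553   18.8079501 ]
28.012428445775626 45.1923394203186 [-5.12847706  3.3212912   1.16679346]
```

View pics/w5.png

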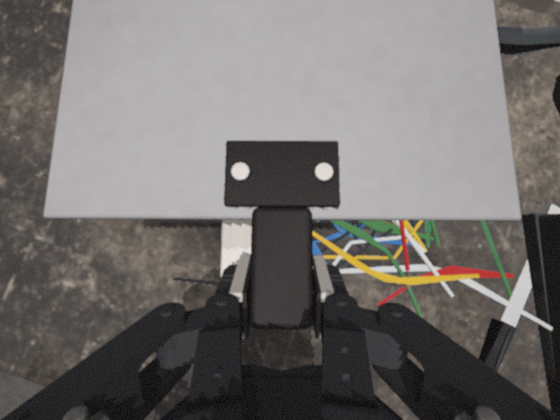

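Call:
play_rows --motion '[[[0,0,0,0,0,0],[0,0,0,0,0,0],[0,0,0,0,0,0]]]' --squeeze 80

```text
time: 5.0
tool_pos: [454.6, 189.2, 84.2]
tcp_rot: [-179.9, -24.9, 18.8]
ft_force: [-4.4, 4.0, 1.2]
finger_gap: 27.6
grip_force: 83.2
```

```bash
python3 - <<'E'
from mv import *
from bench import sensors
s=sensors.sense();x=np.load("q.npy");R0=Ro.from_euler('xyz',s["tcp_rot"],degrees=True);P=s["tool_pos"]
H=chest(x[:3],[(80,0,102)])[0];ax=chest([0,0,x[2]],[(0,1,0)])[0]
for d in (3,6,9,12,15):
    Q=Ro.from_rotvec(ax*np.deg2rad(d));print(delta(P,R0,H+Q.apply(P-H),Q*R0))
print(s["finger_gap"])
E
```

```text
[0.37, -0.0, -0.95, 0.0, -3.0, 0.0]
[0.78, -0.0, -1.87, 0.0, -6.0, 0.0]
[1.24, -0.01, -2.77, 0.0, -9.0, 0.0]
[1.75, -0.01, -3.65, 0.0, -12.0, 0.0]
[2.31, -0.01, -4.5, 0.0, -15.0, 0.0]
27.552786717401563
```

Call:
play_rows --motion '[[[0.18,0,-0.48,0,-1.5,0],[0.37,0,-0.95,0,-3,0],[0.78,0,-1.87,0,-6,0]]]'

```text
time: 5.3
tool_pos: [453.7, 189.0, 104.2]
tcp_rot: [-179.9, -18.9, 18.8]
ft_force: [1.4, 6.7, -4.3]
finger_gap: 27.4
grip_force: 82.4
```

```bash
python3 look.py w6
```

```text
5.3 [453.69596835 188.99182206 104.15870699] [-179.89008     -18.89131401   18.81042923]
```

View pics/w6.png

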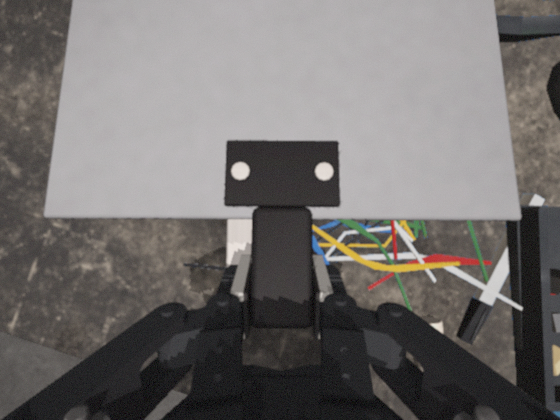

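The lid and pull stay at the same pixels while the bench behind them shifts. So the lid has risen with the gripper past where the catch would stop it, at about 4 N. I'll carry on along the arc.

Call:
play_rows --motion '[[[0.37,0,-0.95,0,-3,0],[0.78,0,-1.87,0,-6,0],[1.24,0,-2.77,0,-9,0],[1.75,0,-3.65,0,-12,0],[2.31,0,-4.5,0,-15,0]]]'

```text
time: 5.85
tool_pos: [460.7, 191.5, 154.7]
tcp_rot: [-179.9, -3.8, 18.8]
ft_force: [-0.8, 5.8, -4.5]
finger_gap: 27.3
grip_force: 82.5
```

Call:
play_rows --motion '[[[0.37,0,-0.95,0,-3,0],[0.78,0,-1.87,0,-6,0],[1.24,0,-2.77,0,-9,0],[1.75,0,-3.65,0,-12,0],[2.31,0,-4.5,0,-15,0]]]'

```text
time: 6.35
tool_pos: [479.7, 198.0, 201.2]
tcp_rot: [-179.9, 11.2, 18.9]
ft_force: [-2.0, 3.5, -3.8]
finger_gap: 27.4
grip_force: 82.5
```

Call:
play_rows --motion '[[[0.37,0,-0.95,0,-3,0],[0.78,0,-1.87,0,-6,0],[1.24,0,-2.77,0,-9,0],[1.75,0,-3.65,0,-12,0],[2.31,0,-4.5,0,-15,0]]]'

```text
time: 6.85
tool_pos: [509.6, 208.1, 240.8]
tcp_rot: [-179.9, 26.2, 18.9]
ft_force: [-2.0, 4.0, -4.1]
finger_gap: 27.4
grip_force: 82.4
```

```bash
cat > st.py <<'E'
from h import *
from bench import sensors
s=sensors.sense();x=np.load("q.npy")
L=Ro.from_euler('z',-x[2]).apply(s["tool_pos"]-[x[0],x[1],0])-[80,0,102]
print(s["time"],s["joint_pos"].round(1),"TCP chest-hinge",L.round(1),"a from pos",np.rad2deg(np.arctan2(L[2],-L[0])-np.arctan2(-25.5-1.5,190))if 1 else 0,"radius",np.hypot(L[0],L[2]),s["tcp_rot"],s["ft_force"].round(1))
E
python3 st.py
```

```text
6.85 [ 17.3  25.5  66.7  -0.7 113.9  88.3] TCP chest-hinge [-134.7    0.8  138.8] a from pos 53.9434639695294 radius 193.3968964550378 [-179.87039146   26.19276078   18.9193741 ] [-2.   4.  -4.1]
```

Lid about 54°; another 13°.

Call:
play_rows --motion '[[[0.37,0,-0.95,0,-3,0],[0.78,0,-1.87,0,-6,0],[1.24,0,-2.77,0,-9,0],[1.75,0,-3.65,0,-12,0],[2.12,0,-4.2,0,-14,0]]]'

```text
time: 7.35
tool_pos: [545.2, 220.1, 269.0]
tcp_rot: [-179.9, 40.2, 19.0]
ft_force: [-4.5, 4.2, -1.1]
finger_gap: 27.4
grip_force: 82.7
```

Call:
play_rows --motion '[[[0,0,0,0,0,0],[0,0,0,0,0,0],[0,0,0,0,0,0]]]'

```text
time: 7.65
tool_pos: [545.2, 220.1, 268.9]
tcp_rot: [-179.9, 40.1, 19.0]
ft_force: [-2.6, 5.6, -1.4]
finger_gap: 27.3
grip_force: 82.5
```

```bash
python3 st.py
```

```text
7.65 [ 17.5  45.8  40.6  -1.1 133.6  88.1] TCP chest-hinge [-97.1   0.7 166.9] a from pos 67.89663754657377 radius 193.1400151172592 [-179.87878462   40.05676678   18.95386078] [-2.6  5.6 -1.4]
```

```bash
python3 - <<'E'
import io,contextlib
with contextlib.redirect_stdout(io.StringIO()): from feas import *
P=np.array([545.2,220.1,268.9]);e=np.deg2rad(18.9)
for nm,t in (("tool",40),("up",0),("radial",-22)):
    for s in (40,80):
        t_=np.deg2rad(t);D=np.array([np.sin(t_)*np.cos(e),np.sin(t_)*np.sin(e),np.cos(t_)]);print(nm,s,ik(P+s*D,-40,(45,40)))
E
```

```text
tool 40 [ 51.   29.5 139.5   0. ]
tool 80 [ 60.6  11.4 148.1   0. ]
up 40 [ 45.   37.6 137.4   0. ]
up 80 [ 45.3  32.9 141.8   0. ]
radial 40 [ 41.8  42.5 135.7   0. ]
radial 80 [ 38.7  43.1 138.2   0. ]
```

Call:
play_rows --motion '[[[0,0,0,0,0,0],[0,0,0,0,0,0],[0,0,0,0,0,0],[0,0,0,0,0,0],[0,0,0,0,0,0]]]' --jaw 1

```text
time: 8.15
tool_pos: [545.6, 219.2, 270.4]
tcp_rot: [-180.0, 39.9, 18.8]
ft_force: [-0.2, 0.3, -0.6]
finger_gap: 85.7
grip_force: 0.0
```

Call:
play_rows --motion '[[[0,0,0,0,0,0],[-1,0,-0.5,0,0,0],[-2.5,0,-1.3,0,0,0],[-4.5,0,-2.4,0,0,0],[-6.5,0,-3.5,0,0,0]]]'

```text
time: 8.65
tool_pos: [518.9, 210.4, 341.1]
tcp_rot: [-180.0, 39.9, 18.9]
ft_force: [-0.1, -0.3, -1.0]
finger_gap: 85.4
grip_force: 0.0
```

Call:
play_rows --motion '[[[-2,0,-1.1,0,0,0],[-4,0,-2.1,0,0,0],[-5,0,-2.6,0,0,0],[-5,0,-2.6,0,0,0],[-5,0,-2.6,0,0,0]]]'

```text
time: 9.15
tool_pos: [499.2, 203.6, 390.3]
tcp_rot: [-180.0, 40.0, 18.9]
ft_force: [0.3, -0.2, -0.2]
finger_gap: 85.6
grip_force: 0.0
```

```bash
python3 - <<'E'
from bench import optics
import cv2,numpy as np
a=optics.snapshot("scene")["pixels"][:,:,::-1];b=optics.snapshot("top")["pixels"][:,:,::-1]
a=cv2.resize(a[20:300,150:430],(400,400));b=cv2.resize(b[110:310,220:420],(400,400));cv2.imwrite("pics/end.png",np.hstack([a,b]))
E
python3 st.py
```

```text
9.25 [ 17.4  36.1  42.1  -1.5 141.8  87.7] TCP chest-hinge [-1.461e+02 -2.000e-01  2.872e+02] a from pos 71.12099838786746 radius 322.20787242537176 [-179.94938135   40.11816461   18.86435557] [ 0.5  0.7 -0. ]
```

View pics/end.png

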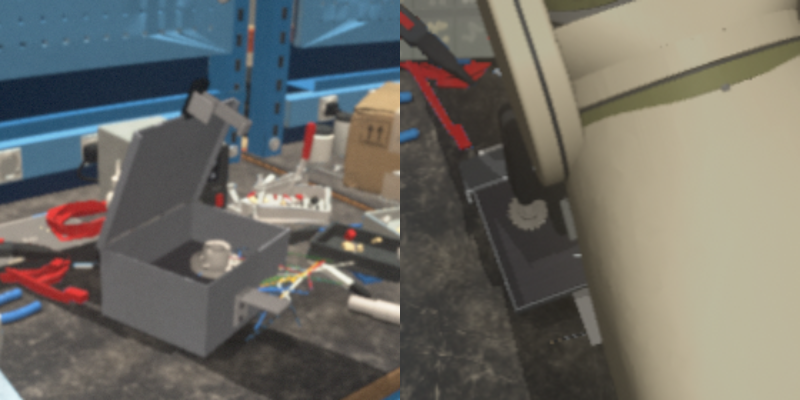

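The end picture shows the lid standing open at roughly 68°, with the chest interior visible, the catch and pull up at the lid's edge and the gripper clear of everything.

```bash
python3 -c "
from bench import job
print(job.hand_in())"
```

```text
the job is handed in; nothing more can be done
None
```

The catch was squeezed in and held while the lid was lifted to an estimated 68°, and the lid was still standing open with the gripper clear when I handed in at about 9.3 s; the finger gap read 27.4 mm on the 26 mm pull throughout the lift, so I can't confirm the plate was exactly flush.

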